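Hold the track clamp open

ROBOT

A 6-joint arm with a two-finger parallel gripper is mounted at the origin on the work surface. World frame = base frame: x ahead of the robot, y to its left, z up, the work surface at z = 0. Lengths are in mm, angles in rad, forces in N, time in s.
With the tool pointing down it reaches from about 350 to 975 mm from the base axis. Payload 7.1 kg.
Tool frame: the origin (TCP) lies between the finger pads; the fingertips stand 19 mm ahead of it and the grasp point (between the pads) is the TCP (ctrl.finger_overhang is the distance from the TCP to the fingertips, in mm); z points along the fingers, y is the line along which they close (so a half turn about z gives the same grasp; the last joint's range is limited). The gripper opens to 88 mm and grips with 3 to 60 N. Pads are 20 mm wide; open, the fingers measure 115 mm over their backs; the gripper's body (75 mm by 178 mm) begins 61 mm behind the grasp point.
Start: joints at [1.263, 0.423, 1.63, -0, 1.089, -0.019], TCP at [177.97, 599.109, 241.675] pointing down, gripper open.
Joint ranges: [-3, 3], [-0.9, 2.11], [0.09, 2.58], [-1.31, 4.45], [0.11, 2.69], [-2.54, 2.54]. Speed limits (rad/s): [2.39, 2.39, 3.01, 3.14, 3.14, 3.14].

INTERFACE

Orientations are given as a rotation vector (axis times angle).
In Python, from workcell import ctrl gives the robot as it stands. The module is installed in compiled form; this text tells all that it offers.
- The arm moves only by the tool arm_command, never from a script. Its argument "rows" is one flat list of numbers, 7 for each row, row after row: the turn, a rotation vector about the tool's x, y, z scaled (see below), then the shift along the tool's x, y, z scaled (see below), then the opening, from -1 (shut) to 1 (fully open). A call has 1 to 5 rows; each row is the pose to reach, as a shift and turn from the pose commanded when the call began, along the tool's axes at that moment, turning the shorter way round; what a row does not reach only later rows make up. The controller multiplies each number of a shift by 80 mm and each number of a turn by 180 degrees. A row lasts 1/10 s, in which the tool goes at most 50 mm and 8.59 degrees, less where a joint would pass 70% of its speed; a pose out of reach is approached as far as the arm can. A call with a number of a shift or a turn outside -1 to 1 is refused whole. A call with a gripper value outside its range is refused whole. The fingers move at their own pace and stop on an object; the grip force is fixed at half the most. Time passes only in rows, so rows that repeat a pose let the fingers close. It gives the time, the measured TCP pose, the force, the opening and the grip force at its end, in the units of the state.
- ctrl.get_obs(): the state, without advancing time (a new reading comes with each control period).
- ctrl.get_image(name): name is "scene" or "top"; returns (picture, depth): 420x560x3 uint8, red, green, blue; 420x560 float32, mm along the optical axis (not along the pixel's ray), 0 where there is no reading.
- ctrl.camera_params(name): a dict with "camera_matrix" (3x3 intrinsics, pixels), "world_to_cam" (4x4, takes a point from world to camera coordinates). Camera axes: x right, y down, z forward; pixel columns grow to the right and rows downward; lengths in mm; the calibration is good to about 2 mm. A picture is of the moment at which its call begins. camera_params takes no time and is no camera call.
- ctrl.close_job(): hands the job in; it is judged then, once.
The state is a dict: "t": time; "qpos": joint angles; "qvel": joint speeds; "joint_torque": joint torques, N m; "ee_pos": TCP position; "orientation": TCP orientation; "ft_force": force on the tool from outside, world axes, zero at the start; "moment": the same for the moment, N m; "width": finger opening in mm; "grasp_force": force on a finger pad.
Only numpy, scipy, OpenCV 4.12 (cv2) and the standard library are available. Lean on these libraries where they do the work, as an engineer would, in place of code of your own. Each camera call takes 0.05 s, during which the arm holds its last target. There are 200 camera calls.

TASK

Clear the track clamp and hold it open so that a colleague can draw the model track out: lift the blue canister by its handle off the clamp's pressure plate and set it down upright on the round cork mat, without dropping it and before the plate is raised. Then swing the clamp's cam lever up by its red grip, a little past upright to the point where the plate is lifted highest (beyond it the plate sinks again), and finish while still holding the red grip there, since the lever springs back when let go. Leave the green wagon, the grey handheld throttle and the yellow tape roll where they are.

Things in the scene. Friction and masses are not known exactly. Their poses are not given: they have to be found in the camera images.
- clamp: Grey clamp fixed to the desk, turned by up to 0.3 rad; base 130 (x) x 255 (y) x 16 mm, from x -65 to 65 and y -110 to 145 of its origin, which lies on the desk; z up. Its pressure plate takes the +y half, the cam lever sits at the -y end on the front (-x) side. A track section lies along x under the plate.
- cam_axis (a point): Point on the cam lever's turning axis, level with the middle of the red grip: in the clamp's frame at x -97, y -65, z 47 mm. The axis runs along the clamp's x.
- lever_grip: Red round grip bar at the cam lever's end, 16 mm thick, 64 mm long, level, parallel to the clamp's x, sticking out in front (-x) of the base; origin at its middle, 120 mm from the cam axis, 65 mm above the desk at rest. The lever arm meets it 31 mm from the middle, on the +x side. It can be pinched from above, fingers closing along the clamp's y; it is a sleeve that turns freely on the lever.
- cam_lever (a joint): Turn in rad. 0: rest, lever towards the clamp's -y, 0.15 rad above level. Grows as it swings up and over to +y: grip's middle is at -120 cos(0.15+q) mm in clamp y and 120 sin(0.15+q) mm in z from the cam axis. Highest lift at 1.70 (0.28 past upright); stop at 2.40. A spring turns it back to 0, with about 3 N at the grip at first and 5 N at highest lift.
- pressure_plate (a joint): Lift of the pressure plate in m, driven by the cam: 0 down, 0.0120 highest (lever at 1.70), 0.0095 at the lever's far stop.
- canister: Closed blue round canister, 72 mm across and 64 mm high, 0.25 to 0.5 kg, with a fixed upright steel arch handle; origin at the centre of its underside, z up. At first it stands on the pressure plate.
- canister_handle (a point): Middle of the handle's level top bar, 112 mm above the canister's underside: round bar 10 mm thick, along the canister's x, 48 mm straight between two legs 60 mm apart; 43 mm free under it.
- cork_mat: Round cork mat fixed on the desk to the robot's left of the clamp, 136 mm across, 5 mm thick; origin at the centre of its underside (top at z 5 mm).
- wagon: Bystander: green model wagon 152 x 43 x 51 mm, long in its x; origin at the centre of its underside.
- throttle: Bystander: grey handheld throttle 140 x 62 x 36 mm, long in its x; origin at the centre of its underside.
- tape_roll: Bystander: roll of yellow tape lying flat, 96 mm across, 24 mm high; origin at the centre of its underside.
- plate_top (a point): Centre of the top of the aluminium pressure plate, 90 (x) x 150 (y) x 10 mm: in the clamp's frame x 0, y +60, z 73.6 mm when down. It rises with the plate. Two steel guide posts, 8 mm thick, stand 66 mm to either side in y; their tops are at z 98 mm.

How it is judged:
By the outcome, as a careful person would: the job done as asked, in the order asked, and still so for the second after the job is handed in, while the arm keeps its last pose, push and grip.
It also fails if it takes over 64 s, if anything falls off the work surface, if the arm or the gripper's body presses on something with over 40 N, if the wrist force passes 120 N, or if a joint passes its speed limit or range.

## Working session

There is one attempt and no reset: what is moved stays moved. The work goes in short steps, Python scripts to look and compute and a tool call to move; the robot and the scene stay as the last step left them, time stands still between calls to the robot, and variables do not carry over. Pictures are saved under pics/ and viewed, at most 10 in all, crops included, and the job is handed in when it is done.

Besides the shell and the picture viewer there is one more tool, called after ">>>" in YAML: its name, and indented under it one key for each argument. arm_command: Moves the arm, as the interface text tells. Shifts and turns lie within -1 to 1; 1 stands for 80 mm of shift or 180 degrees of turn. Its arguments: {"type":"object","properties":{"rows":{"type":"array","items":{"type":"number"}}},"required":["rows"]}

```bash
mkdir -p pics; cat > h.py <<'E'
import numpy as np, cv2
from scipy.spatial.transform import Rotation as R
from workcell import ctrl
def cam(n):
    p=ctrl.camera_params(n); return np.array(p["camera_matrix"]),np.array(p["world_to_cam"])
def cloud(n,depth):
    K,T=cam(n); v,u=np.mgrid[:depth.shape[0],:depth.shape[1]]
    P=np.stack([(u-K[0,2])/K[0,0]*depth,(v-K[1,2])/K[1,1]*depth,depth],-1)
    return (P-T[:3,3])@T[:3,:3]   # R^T (p-t)
def snap(n,save=None):
    im,d=ctrl.get_image(n)
    if save: cv2.imwrite(f"pics/{save}.png",im[:,:,::-1])
    return im,d,cloud(n,d)
E
python3 - <<'E'
from h import *
for n in("scene","top"):
    im,d,P=snap(n,n+"0"); np.savez(f"{n}0.npz",im=im,d=d,P=P)
    K,T=cam(n); print(n,-T[:3,:3].T@T[:3,3],T[2,:3],K[0,0])
print(ctrl.get_obs()); print(ctrl.finger_overhang)
E
```

```text
scene [1078.81452529  561.39299289 1060.79083231] [-0.45435918 -0.48701308 -0.74590616] 456.8376322382282
top [ 357.51189732  -31.91708825 1422.75345914] [ 0.12966459 -0.00457417 -0.99154736] 433.9101419923786
{'t': 0.1, 'qpos': array([ 1.26300555e+00,  4.23761073e-01,  1.63057162e+00, -1.43285934e-05,
        1.08862770e+00, -1.90177506e-02]), 'qvel': array([ 0.00219264, -0.00017354, -0.00249102, -0.00104318,  0.00065257,
       -0.0019485 ]), 'joint_torque': array([ 3.75801783e-04, -5.45615888e+01, -2.74323374e+01,  6.45317207e-02,
        1.88476418e-02,  8.27632618e-06]), 'ee_pos': array([177.83421515, 598.68247793, 240.99799705]), 'orientation': array([-4.51988520e-01, -3.10869538e+00,  2.12292543e-03]), 'ft_force': array([-0.26484337,  0.34804321,  0.139363  ]), 'moment': array([-0.01638513,  0.00902652, -0.00399555]), 'grasp_force': 0.0, 'width': 87.80093568052473}
19.0
```

View pics/scene0.png

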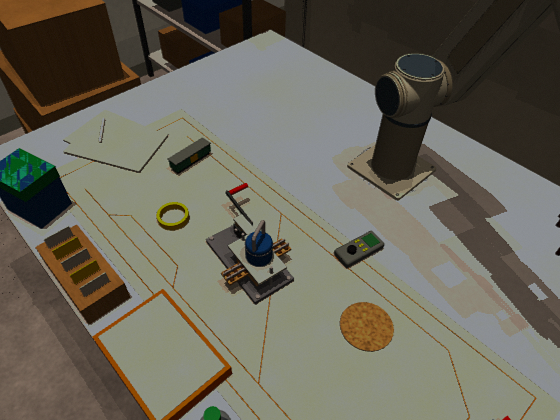

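View pics/top0.png

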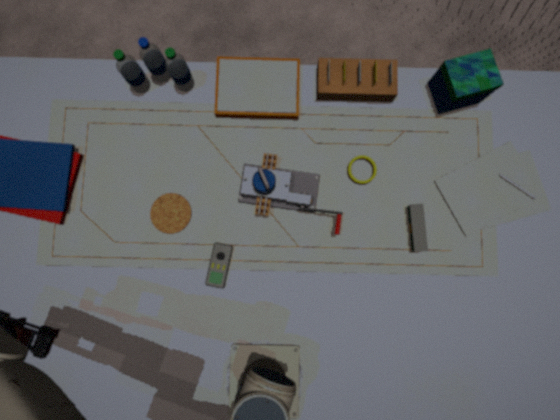

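The scene view shows the canister at about (258,245), the red grip at (237,188) and the mat at (366,326). In the top view they are at (264,181), (337,223) and (171,213). The lever points away from the mat (-y).

```bash
python3 - <<'E'
from h import *
box={"scene":dict(grip=(180,205,220,255),can=(215,275,235,285),mat=(295,360,330,405),clamp=(215,305,200,300)),
"top":dict(grip=(200,245,320,350),can=(160,205,245,285),mat=(185,240,145,200),clamp=(150,220,230,330))}
def pca(q):
    q=q[:,:2];c=q.mean(0);u,s,v=np.linalg.svd(q-c);w=(q-c)@v[0];return np.round(np.degrees(np.arctan2(v[0,1],v[0,0])),1),np.round(np.ptp(w),1)
for n in("scene","top"):
    z=np.load(n+"0.npz");im,P=z["im"],z["P"];hsv=cv2.cvtColor(im,cv2.COLOR_RGB2HSV)
    H,S,V=[hsv[...,i].astype(int) for i in range(3)]
    def sel(k,m):
        a,b,c,d=box[n][k];mm=np.zeros_like(m);mm[a:b,c:d]=m[a:b,c:d];return mm&(z["d"]>0)
    m=sel("grip",((H<8)|(H>172))&(S>150)&(V>70))
    q=P[m];print(n,"grip",len(q),np.median(q,0).round(1),q.min(0).round(),q.max(0).round(),pca(q))
    m=sel("can",np.ones_like(H,bool))&(P[...,2]>172)&(P[...,2]<200)
    q=P[m];print(n,"handle",len(q),np.median(q,0).round(1),q.mean(0).round(1),q.min(0).round(),q.max(0).round(),pca(q) if len(q)>2 else "")
    m=sel("can",(H>95)&(H<125)&(S>120))
    q=P[m];t=q[np.abs(q[:,2]-138)<5];print(n,"can",len(q),"top",len(t),t.mean(0).round(1),(t.min(0)+t.max(0))/2,np.ptp(t,0))
    m=sel("mat",(H>5)&(H<25)&(S>90))
    q=P[m];print(n,"mat",len(q),q.mean(0).round(1),((q.min(0)+q.max(0))/2).round(1),np.ptp(q,0).round())
    m=sel("clamp",np.ones_like(H,bool))&(P[...,2]>9)&(P[...,2]<22)&(S<70)
    q=P[m];print(n,"base",len(q),cv2.minAreaRect(q[:,:2].astype(np.float32)))
    m=sel("clamp",np.ones_like(H,bool))&(P[...,2]>68)&(P[...,2]<79)&(S<70)
    q=P[m];print(n,"plate",len(q),q[:,2].mean(),cv2.minAreaRect(q[:,:2].astype(np.float32)))
E
```

```text
scene grip 75 [ 493.3 -217.1   70.5] [ 418. -268.   -1.] [ 526. -210.   76.] (np.float64(2.9), np.float64(110.6))
scene handle 101 [621.6  19.7 188. ] [619.5  18.9 186.6] [585.   2. 172.] [646.  33. 193.] (np.float64(24.6), np.float64(64.8))
scene can 638 top 353 [614.7  19.9 136.9] [614.88482308  16.17798649 137.48541656] [67.14797752 67.46930828  8.85610598]
scene mat 2095 [520.5 323.8   4.6] [503.1 321.9   3.5] [171. 135.  16.]
scene base 1464 ((616.4641723632812, -31.390975952148438), (257.6321105957031, 130.11654663085938), 84.56725311279297)
scene plate 1067 72.70752752071617 ((613.1316528320312, -26.022682189941406), (226.97315979003906, 93.35263061523438), 81.75218200683594)
top grip 79 [ 490.7 -218.8   71.7] [ 462. -226.   -1.] [ 522. -210.   78.] (np.float64(172.6), np.float64(61.7))
top handle 83 [610.4  14.7 189.2] [611.1  14.1 188.6] [581.  -3. 174.] [644.  31. 196.] (np.float64(-154.5), np.float64(70.7))
top can 275 top 249 [609.1  15.2 138. ] [610.01487439  15.00705303 137.94591868] [64.48006959 63.3379168   9.70370209]
top mat 1259 [519.3 322.1   5.8] [519.3 321.8   6.6] [127. 130.  20.]
top base 1155 ((620.750732421875, -44.18428039550781), (221.27947998046875, 316.97064208984375), 5.282191276550293)
top plate 981 73.9999204267169 ((574.77734375, -34.27848815917969), (289.39703369140625, 156.37191772460938), 47.00616455078125)
```

>>> arm_command:
  rows: [0, 0, 0, -0.3, -0.23, 0, 1, 0, 0, 0, -0.61, -0.45, 0, 1, 0, 0, 0, -0.91, -0.68, 0, 1]

```text
t: 0.4
ee_pos: [232.5, 525.2, 241.2]
orientation: [-0.451, -3.109, 0.001]
ft_force: [0.6, -0.0, 0.6]
width: 88.0
grasp_force: 0.0
```

>>> arm_command:
  rows: [0, 0, 0, -0.3, -0.23, 0, 1, 0, 0, 0, -0.61, -0.45, 0, 1, 0, 0, 0, -0.91, -0.68, 0, 1]

```text
t: 0.7
ee_pos: [287.1, 452.2, 241.4]
orientation: [-0.452, -3.109, 0.001]
ft_force: [0.1, 1.5, -0.1]
width: 88.1
grasp_force: 0.0
```

>>> arm_command:
  rows: [0, 0, 0, -0.3, -0.23, 0, 1, 0, 0, 0, -0.61, -0.45, 0, 1, 0, 0, 0, -0.91, -0.68, 0, 1]

```text
t: 1.0
ee_pos: [341.4, 379.3, 241.5]
orientation: [-0.452, -3.109, 0.0]
ft_force: [0.2, 0.5, -0.2]
width: 88.1
grasp_force: 0.0
```

>>> arm_command:
  rows: [0, 0, 0, -0.3, -0.23, 0, 1, 0, 0, 0, -0.61, -0.45, 0, 1, 0, 0, 0, -0.91, -0.68, 0, 1]

```text
t: 1.3
ee_pos: [395.6, 306.4, 241.5]
orientation: [-0.452, -3.109, 0.0]
ft_force: [0.1, 0.0, 0.7]
width: 87.8
grasp_force: 0.0
```

>>> arm_command:
  rows: [0, 0, 0, -0.3, -0.23, 0, 1, 0, 0, 0, -0.61, -0.45, 0, 1, 0, 0, 0, -0.91, -0.68, 0, 1]

```text
t: 1.6
ee_pos: [449.9, 233.6, 241.5]
orientation: [-0.452, -3.109, 0.0]
ft_force: [0.1, 0.3, 0.6]
width: 87.7
grasp_force: 0.0
```

>>> arm_command:
  rows: [0, 0, 0, -0.3, -0.23, 0, 1, 0, 0, 0, -0.61, -0.45, 0, 1, 0, 0, 0, -0.91, -0.68, 0, 1]

```text
t: 1.9
ee_pos: [504.2, 160.7, 241.5]
orientation: [-0.452, -3.109, 0.0]
ft_force: [-0.0, -0.6, 0.3]
width: 87.6
grasp_force: 0.0
```

>>> arm_command:
  rows: [0, 0, 0, -0.3, -0.23, 0, 1, 0, 0, 0, -0.61, -0.45, 0, 1, 0, 0, 0, -0.91, -0.68, 0, 1]

```text
t: 2.2
ee_pos: [558.5, 87.8, 241.4]
orientation: [-0.452, -3.108, 0.0]
ft_force: [-0.0, -0.3, 0.6]
width: 88.0
grasp_force: 0.0
```

>>> arm_command:
  rows: [0, 0, 0.0385, 0, 0, 0, 1, 0, 0, 0.077, 0, 0, 0, 1, 0, 0, 0.1155, 0, 0, 0, 1, 0, 0, 0.154, 0, 0, 0, 1, 0, 0, 0.192, 0, 0, 0, 1]

```text
t: 2.7
ee_pos: [557.7, 88.8, 241.3]
orientation: [-1.362, -2.83, 0.001]
ft_force: [1.2, 0.2, 0.6]
width: 87.9
grasp_force: 0.0
```

>>> arm_command:
  rows: [0, 0, 0.0385, 0, 0, 0, 1, 0, 0, 0.077, 0, 0, 0, 1, 0, 0, 0.1155, 0, 0, 0, 1, 0, 0, 0.154, 0, 0, 0, 1, 0, 0, 0.192, 0, 0, 0, 1]

```text
t: 3.2
ee_pos: [557.7, 88.9, 241.3]
orientation: [-2.141, -2.298, 0.001]
ft_force: [-0.4, -0.3, 0.0]
width: 87.8
grasp_force: 0.0
```

>>> arm_command:
  rows: [0, 0, 0.0385, 0, 0, 0, 1, 0, 0, 0.077, 0, 0, 0, 1, 0, 0, 0.1155, 0, 0, 0, 1, 0, 0, 0.154, 0, 0, 0, 1, 0, 0, 0.192, 0, 0, 0, 1]

```text
t: 3.7
ee_pos: [557.7, 88.9, 241.3]
orientation: [-2.727, -1.558, 0.001]
ft_force: [0.0, 0.1, -0.3]
width: 87.8
grasp_force: 0.0
```

>>> arm_command:
  rows: [0, 0, 0.0385, 0, 0, 0, 1, 0, 0, 0.077, 0, 0, 0, 1, 0, 0, 0.1155, 0, 0, 0, 1, 0, 0, 0.154, 0, 0, 0, 1, 0, 0, 0.192, 0, 0, 0, 1]

```text
t: 4.2
ee_pos: [557.7, 88.9, 241.3]
orientation: [-3.067, -0.678, 0.001]
ft_force: [0.1, -0.2, -0.3]
width: 87.7
grasp_force: 0.0
```

```bash
cat >> h.py <<'E'
def delta(target,yaw_y=None):
    o=ctrl.get_obs();Rm=R.from_rotvec(o["orientation"]).as_matrix()
    d=Rm.T@(np.array(target)-o["ee_pos"]);ang=np.degrees(np.arctan2(Rm[1,1],Rm[0,1]))
    print("t",o["t"],"pos",o["ee_pos"].round(1),"tool y deg",ang.round(1),"z",Rm[:,2].round(3),"units",(d/80).round(3),"q",o["qpos"].round(2))
    if yaw_y is not None: print("turn z units",-(((yaw_y-ang+180)%360)-180)/180)
E
python3 - <<'E'
from h import *
delta([613.5,16,241.5],-65)
im,d,P=snap("scene","s1")
q=P[215:275,235:285].reshape(-1,3);q=q[(q[:,2]>172)&(q[:,2]<196)];print(len(q),((q.min(0)+q.max(0))/2).round(1),np.median(q,0).round(1))
E
```

```text
t 4.2 pos [557.7  88.9 241.3] tool y deg -65.1 z [-0.001 -0.    -1.   ] units [ 0.248  1.12  -0.003] q [ 0.14  0.34  1.76 -0.    1.04  1.27]
turn z units -0.00039771577540774516
101 [616.2  17.2 182.7] [620.8  19.2 187.7]
```

View pics/s1.png

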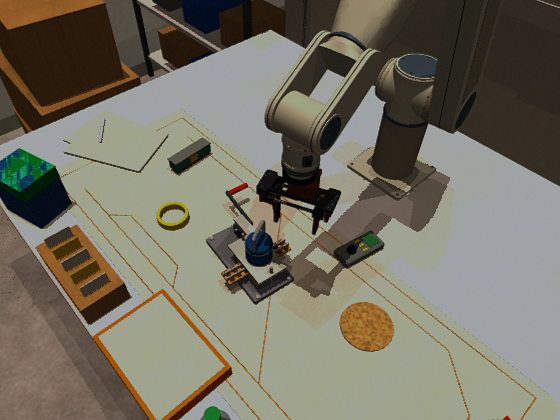

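The handle arch is at (259,232) in the scene view. The gripper is at (298,205), turned crosswise to the bar. Next I move over the handle and go down.

>>> arm_command:
  rows: [0, 0, 0, 0.09, 0.38, 0, 1, 0, 0, 0, 0.17, 0.75, 0, 1, 0, 0, 0, 0.26, 1.0, 0, 1]

```text
t: 4.55
ee_pos: [611.5, 24.2, 241.5]
orientation: [3.065, 0.689, -0.0]
ft_force: [-0.5, -0.3, -0.5]
width: 88.0
grasp_force: 0.0
```

>>> arm_command:
  rows: [0, 0, 0, 0, 0.12, 0, 1, 0, 0, 0, 0, 0.12, 0.2, 1, 0, 0, 0, 0, 0.12, 0.45, 1, 0, 0, 0, 0, 0.12, 0.7, 1, 0, 0, 0, 0, 0.12, 0.7, 1]

```text
t: 5.05
ee_pos: [612.5, 17.0, 182.9]
orientation: [-3.064, -0.688, 0.009]
ft_force: [0.1, -1.0, -0.5]
width: 87.5
grasp_force: 0.0
```

```bash
python3 - <<'E'
from h import *
delta([614.5,16.5,185])
im,d,P=snap("scene")
cv2.imwrite("pics/s2.png",cv2.resize(im[170:310,190:340,::-1],None,fx=4,fy=4))
E
```

```text
t 5.05 pos [612.5  17.  182.9] tool y deg -64.7 z [-0.006  0.    -1.   ] units [ 0.02   0.016 -0.027] q [0.01 0.48 1.7  0.   0.97 1.14]
```

View pics/s2.png

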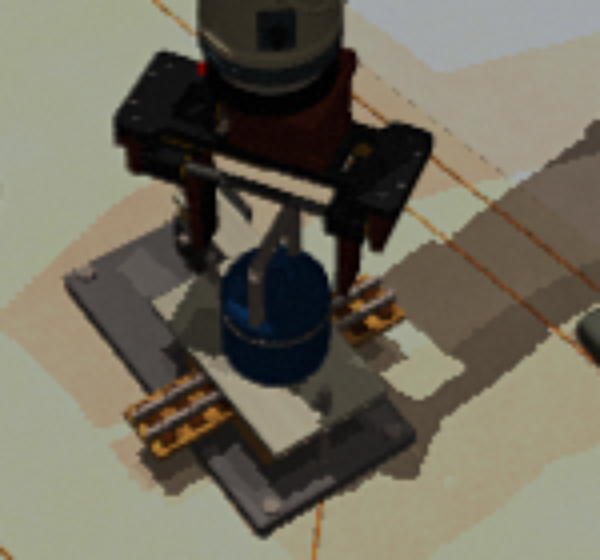

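The handle, at about (275,240) in the crop, stands midway between the two fingers, at (200,220) and (350,255). Next I close and lift.

>>> arm_command:
  rows: [0, 0, 0, 0.02, 0, 0, -1, 0, 0, 0, 0.02, 0, 0, -1, 0, 0, 0, 0.02, 0, 0, -1, 0, 0, 0, 0.02, 0, 0, -1, 0, 0, 0, 0.02, 0, 0, -1]

```text
t: 5.6
ee_pos: [616.6, 17.4, 186.1]
orientation: [3.066, 0.686, 0.001]
ft_force: [0.7, 0.5, -0.3]
width: 51.3
grasp_force: 0.0
```

>>> arm_command:
  rows: [0, 0, 0, 0, 0, 0, -1, 0, 0, 0, 0, 0, 0, -1, 0, 0, 0, 0, 0, 0, -1, 0, 0, 0, 0, 0, 0, -1, 0, 0, 0, 0, 0, 0, -1]

```text
t: 6.1
ee_pos: [616.4, 17.4, 185.6]
orientation: [3.066, 0.686, -0.0]
ft_force: [0.1, 0.2, -0.8]
width: 11.2
grasp_force: 0.0
```

>>> arm_command:
  rows: [0, 0, 0, 0, 0, 0, -1, 0, 0, 0, 0, 0, 0, -1, 0, 0, 0, 0, 0, 0, -1, 0, 0, 0, 0, 0, 0, -1]

```text
t: 6.5
ee_pos: [616.4, 17.5, 185.6]
orientation: [-3.066, -0.686, 0.0]
ft_force: [-0.3, 2.0, 0.6]
width: 9.2
grasp_force: 30.0
```

>>> arm_command:
  rows: [0, 0, 0, 0, 0, -0.04, -1, 0, 0, 0, 0, 0, -0.08, -1, 0, 0, 0, 0, 0, -0.13, -1, 0, 0, 0, 0, 0, -0.19, -1, 0, 0, 0, 0, 0, -0.25, -1]

```text
t: 7.0
ee_pos: [616.5, 17.4, 206.1]
orientation: [3.066, 0.686, 0.0]
ft_force: [-0.1, 0.2, -1.9]
width: 8.8
grasp_force: 30.0
```

>>> arm_command:
  rows: [0, 0, 0, 0, 0, -0.12, -1, 0, 0, 0, 0, 0, -0.25, -1, 0, 0, 0, 0, 0, -0.4, -1, 0, 0, 0, 0, 0, -0.5, -1, 0, 0, 0, 0, 0, -0.56, -1]

```text
t: 7.5
ee_pos: [616.9, 17.4, 251.9]
orientation: [3.065, 0.686, 0.003]
ft_force: [0.1, 0.0, -3.2]
width: 9.0
grasp_force: 30.0
```

>>> arm_command:
  rows: [0, 0, 0, 0.01, -0.06, 0, -1, 0, 0, 0, 0.03, -0.2, 0, -1, 0, 0, 0, 0.05, -0.39, 0, -1, 0, 0, 0, 0.08, -0.6, 0, -1, 0, 0, 0, 0.1, -0.82, 0, -1]

```text
t: 8.0
ee_pos: [594.9, 81.9, 250.1]
orientation: [-3.065, -0.686, 0.001]
ft_force: [0.0, 0.6, -3.1]
width: 9.0
grasp_force: 30.0
```

>>> arm_command:
  rows: [0, 0, 0, 0.025, -0.2, 0, -1, 0, 0, 0, 0.05, -0.4, 0, -1, 0, 0, 0, 0.08, -0.6, 0, -1, 0, 0, 0, 0.1, -0.8, 0, -1, 0, 0, 0, 0.13, -1.0, 0, -1]

```text
t: 8.5
ee_pos: [570.6, 158.3, 250.5]
orientation: [3.066, 0.686, -0.0]
ft_force: [-0.9, 0.5, -3.2]
width: 9.3
grasp_force: 30.0
```

>>> arm_command:
  rows: [0, 0, 0, 0.025, -0.2, 0, -1, 0, 0, 0, 0.05, -0.4, 0, -1, 0, 0, 0, 0.08, -0.6, 0, -1, 0, 0, 0, 0.1, -0.8, 0, -1, 0, 0, 0, 0.13, -1.0, 0, -1]

```text
t: 9.0
ee_pos: [545.9, 235.1, 250.5]
orientation: [3.066, 0.686, -0.0]
ft_force: [0.3, -0.1, -3.0]
width: 9.0
grasp_force: 30.0
```

>>> arm_command:
  rows: [0, 0, 0, 0.025, -0.2, 0, -1, 0, 0, 0, 0.05, -0.4, 0, -1, 0, 0, 0, 0.07, -0.58, 0, -1, 0, 0, 0, 0.09, -0.72, 0, -1, 0, 0, 0, 0.1, -0.82, 0, -1]

```text
t: 9.5
ee_pos: [525.4, 297.6, 250.5]
orientation: [3.066, 0.687, 0.0]
ft_force: [0.3, -0.3, -4.6]
width: 8.8
grasp_force: 30.0
```

```bash
python3 - <<'E'
from h import *
delta([520,322.5,118])
im,d,P=snap("scene")
cv2.imwrite("pics/s3.png",cv2.resize(im[190:390,270:470,::-1],None,fx=3,fy=3))
hsv=cv2.cvtColor(im,cv2.COLOR_RGB2HSV);m=(hsv[...,0]>95)&(hsv[...,0]<125)&(hsv[...,1]>120);m[:190]=0;m[:,:270]=0;m[:,470:]=0;m&=P[...,2]>60
q=P[m];print(len(q),q.min(0),q.max(0),ctrl.get_obs()["ft_force"])
E
```

```text
t 9.5 pos [525.4 297.6 250.5] tool y deg -64.8 z [ 0. -0. -1.] units [ 0.072 -0.31   1.656] q [ 0.5   0.38  1.67 -0.    1.09  1.63]
906 [474.87064339 206.77679165 141.51250754] [1078.81452529  561.39299289 1060.79083231] [-1.344053    1.59577007 -3.90597842]
```

View pics/s3.png

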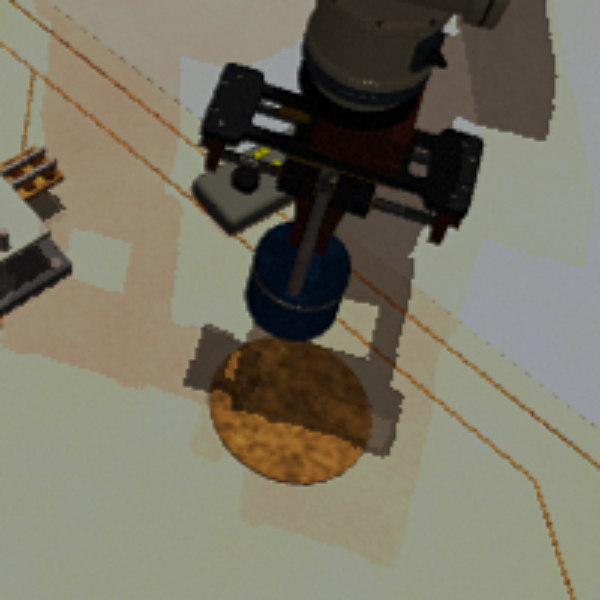

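The canister hangs upright in the fingers at about (298,285) in the crop, above and slightly short of the mat centre (290,410). Next I finish the move and lower it.

>>> arm_command:
  rows: [0, 0, 0, 0.02, -0.1, 0.05, -1, 0, 0, 0, 0.05, -0.2, 0.2, -1, 0, 0, 0, 0.07, -0.27, 0.4, -1, 0, 0, 0, 0.07, -0.31, 0.65, -1, 0, 0, 0, 0.07, -0.31, 0.9, -1]

```text
t: 10.05
ee_pos: [519.6, 321.6, 176.3]
orientation: [3.065, 0.686, -0.002]
ft_force: [1.0, -0.6, -4.9]
width: 9.2
grasp_force: 30.0
```

>>> arm_command:
  rows: [0, 0, 0, 0, 0, 0.2, -1, 0, 0, 0, 0, 0, 0.4, -1, 0, 0, 0, 0, 0, 0.55, -1, 0, 0, 0, 0, 0, 0.64, -1, 0, 0, 0, 0, 0, 0.68, -1]

```text
t: 10.55
ee_pos: [520.0, 321.2, 123.1]
orientation: [3.066, 0.685, -0.002]
ft_force: [0.3, 0.2, -4.3]
width: 9.4
grasp_force: 30.0
```

>>> arm_command:
  rows: [0, 0, 0, 0, 0, 0.02, -1, 0, 0, 0, 0, 0, 0.04, -1, 0, 0, 0, 0, 0, 0.05, -1, 0, 0, 0, 0, 0, 0.06, -1, 0, 0, 0, 0, 0, 0.06, -1]

```text
t: 11.05
ee_pos: [520.3, 321.4, 119.5]
orientation: [-3.066, -0.686, -0.001]
ft_force: [1.0, 0.1, -3.5]
width: 9.3
grasp_force: 30.0
```

>>> arm_command:
  rows: [0, 0, 0, 0, 0, 0.01, -1, 0, 0, 0, 0, 0, 0.02, -1, 0, 0, 0, 0, 0, 0.02, -1]

```text
t: 11.35
ee_pos: [520.1, 321.3, 117.6]
orientation: [3.066, 0.686, -0.0]
ft_force: [0.9, -0.5, -3.9]
width: 9.4
grasp_force: 30.0
```

>>> arm_command:
  rows: [0, 0, 0, 0, 0, 0.01, -1, 0, 0, 0, 0, 0, 0.015, -1, 0, 0, 0, 0, 0, 0.015, -1]

```text
t: 11.65
ee_pos: [520.5, 321.8, 117.2]
orientation: [-3.065, -0.685, -0.002]
ft_force: [-2.4, 0.9, 4.1]
width: 8.9
grasp_force: 30.0
```

Contact felt: the vertical force went from -3.9 to +4.1 N. Next I open and rise.

>>> arm_command:
  rows: [0, 0, 0, 0, 0, 0, 0, 0, 0, 0, 0, 0, 0, 0, 0, 0, 0, 0, 0, 0, 0, 0, 0, 0, 0, 0, 0, 0, 0, 0, 0, 0, 0, 0, 0]

```text
t: 12.15
ee_pos: [520.2, 321.3, 116.4]
orientation: [3.066, 0.686, -0.0]
ft_force: [0.6, -0.0, -0.9]
width: 43.2
grasp_force: 0.0
```

>>> arm_command:
  rows: [0, 0, 0, 0, 0, 0, 0, 0, 0, 0, 0, 0, -0.2, 0, 0, 0, 0, 0, 0, -0.45, 0, 0, 0, 0, 0, 0, -0.7, 0, 0, 0, 0, 0, 0, -1.0, 0]

```text
t: 12.65
ee_pos: [520.1, 321.3, 198.0]
orientation: [3.066, 0.686, -0.0]
ft_force: [0.6, 0.4, 1.0]
width: 44.1
grasp_force: 0.0
```

>>> arm_command:
  rows: [0, 0, 0, 0, 0, -0.25, 1, 0, 0, 0, 0, 0, -0.5, 1, 0, 0, 0, 0, 0, -0.75, 1]

```text
t: 12.95
ee_pos: [520.2, 321.4, 258.7]
orientation: [-3.065, -0.686, -0.002]
ft_force: [0.2, -0.8, -0.4]
width: 64.6
grasp_force: 0.0
```

```bash
python3 - <<'E'
from h import *
delta([495,-219,215],-96.5)
im,d,P=snap("scene","s4")
cv2.imwrite("pics/s4c.png",cv2.resize(im[160:400,190:430,::-1],None,fx=2.5,fy=2.5))
H,S,V=[x.astype(int) for x in cv2.split(cv2.cvtColor(im,cv2.COLOR_RGB2HSV))]
def sub(m,a,b,c,e):
    o=np.zeros_like(m);o[a:b,c:e]=m[a:b,c:e];return o&(d>0)
m=sub(((H<8)|(H>172))&(S>150)&(V>70)&(P[...,2]>55)&(P[...,2]<85),175,210,215,260)
q=P[m];c=q[:,:2].mean(0);v=np.linalg.svd(q[:,:2]-c)[2][0]; w=(q[:,:2]-c)@v
print("grip",len(q),q.mean(0),"ends",c+v*w.min(),c+v*w.max(),"dir",np.degrees(np.arctan2(v[1],v[0])),np.ptp(w),"n",np.ptp((q[:,:2]-c)@[-v[1],v[0]]))
m=sub((H>95)&(H<125)&(S>120),280,350,330,400);q=P[m];print("can",len(q),q.min(0),q.max(0))
# plate: top face now free
m=sub((abs(P[...,2]-73)<3)&(S<90),215,290,220,300);n,l,st,_=cv2.connectedComponentsWithStats(m.astype(np.uint8));k=1+st[1:,4].argmax();q=P[l==k];print("plate",len(q),q[:,2].mean(),cv2.minAreaRect(q[:,:2].astype(np.float32)))
E
```

```text
t 12.95 pos [520.2 321.4 258.7] tool y deg -64.8 z [ 0.001  0.001 -1.   ] units [-3.163  5.977  0.542] q [0.53 0.38 1.65 0.   1.11 1.66]
turn z units 0.1761764272801121
grip 79 [ 492.47751719 -217.47881576   69.76318357] ends [ 462.71542248 -214.25288178] [ 525.24603586 -221.03061811] dir -6.186178316034276 62.89686256167688 n 15.909176635532742
can 711 [484.26479384 285.90731981   8.41910031] [554.54343703 354.79328742  73.27401739]
plate 1530 72.9439361384997 ((613.3253173828125, -24.892318725585938), (223.6238250732422, 94.20545959472656), 82.03295135498047)
```

View pics/s4c.png

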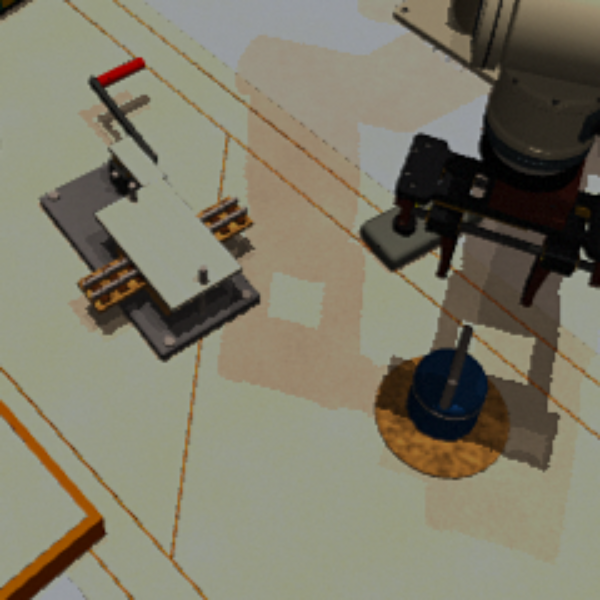

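The canister stands upright and centred on the mat, at about (447,400) in the crop. The lever grip is clear at (120,72). Next I turn and travel to above the grip.

>>> arm_command:
  rows: [0, 0, 0.0435, 0, 0, 0, 1, 0, 0, 0.087, 0, 0, 0, 1, 0, 0, 0.13, 0, 0, 0, 1, 0, 0, 0.174, 0, 0, 0, 1, 0, 0, 0.174, 0, 0, 0, 1]

```text
t: 13.5
ee_pos: [520.1, 321.4, 256.9]
orientation: [-3.137, 0.169, -0.0]
ft_force: [-0.6, 0.4, 0.4]
width: 88.0
grasp_force: 0.0
```

>>> arm_command:
  rows: [0, 0, 0, 0.02, 0.32, 0, 1, 0, 0, 0, 0.04, 0.64, 0, 1, 0, 0, 0, 0.054, 0.96, 0, 1]

```text
t: 13.8
ee_pos: [516.1, 243.8, 256.6]
orientation: [-3.137, 0.16, -0.0]
ft_force: [0.3, -0.9, 0.1]
width: 87.9
grasp_force: 0.0
```

>>> arm_command:
  rows: [0, 0, 0, 0.02, 0.32, 0, 1, 0, 0, 0, 0.04, 0.64, 0, 1, 0, 0, 0, 0.054, 0.96, 0, 1]

```text
t: 14.1
ee_pos: [512.3, 166.7, 256.8]
orientation: [-3.137, 0.16, -0.001]
ft_force: [0.9, 0.2, 1.0]
width: 87.9
grasp_force: 0.0
```

>>> arm_command:
  rows: [0, 0, 0, 0.02, 0.32, 0, 1, 0, 0, 0, 0.04, 0.64, 0, 1, 0, 0, 0, 0.054, 0.96, 0, 1]

```text
t: 14.4
ee_pos: [508.5, 89.9, 256.8]
orientation: [-3.137, 0.16, -0.001]
ft_force: [-0.6, 0.2, 0.3]
width: 87.9
grasp_force: 0.0
```

>>> arm_command:
  rows: [0, 0, 0, 0.02, 0.32, 0, 1, 0, 0, 0, 0.04, 0.64, 0, 1, 0, 0, 0, 0.054, 0.96, 0, 1]

```text
t: 14.7
ee_pos: [504.6, 13.1, 256.8]
orientation: [-3.137, 0.16, -0.001]
ft_force: [0.4, 0.3, 1.0]
width: 87.8
grasp_force: 0.0
```

>>> arm_command:
  rows: [0, 0, 0, 0.02, 0.32, 0, 1, 0, 0, 0, 0.04, 0.64, 0, 1, 0, 0, 0, 0.054, 0.96, 0, 1]

```text
t: 15.0
ee_pos: [500.7, -63.8, 256.8]
orientation: [3.137, -0.161, 0.001]
ft_force: [-1.4, -0.2, 0.0]
width: 87.9
grasp_force: 0.0
```

>>> arm_command:
  rows: [0, 0, 0, 0.02, 0.32, 0, 1, 0, 0, 0, 0.04, 0.64, 0, 1, 0, 0, 0, 0.054, 0.96, 0, 1]

```text
t: 15.3
ee_pos: [496.8, -140.6, 256.8]
orientation: [3.137, -0.161, 0.001]
ft_force: [1.5, -0.2, 0.4]
width: 87.7
grasp_force: 0.0
```

>>> arm_command:
  rows: [0, 0, 0, 0.02, 0.32, 0, 1, 0, 0, 0, 0.04, 0.64, 0, 1, 0, 0, 0, 0.054, 0.96, 0, 1, 0, 0, 0, 0.054, 0.96, 0, 1]

```text
t: 15.7
ee_pos: [493.0, -218.7, 256.8]
orientation: [3.136, -0.166, 0.001]
ft_force: [0.6, 1.1, 0.4]
width: 88.2
grasp_force: 0.0
```

```bash
python3 - <<'E'
from h import *
delta([494,-217.6,65],-96)
E
```

```text
t 15.7 pos [ 493.  -218.7  256.8] tool y deg -96.0 z [ 0.001 -0.001 -1.   ] units [ 0.008 -0.017  2.397] q [-0.44  0.28  1.81 -0.    1.05  1.24]
turn z units -0.00023609327473145134
```

>>> arm_command:
  rows: [0, 0, 0, 0, -0.01, 0.3, 1, 0, 0, 0, 0, -0.01, 0.65, 1, 0, 0, 0, 0, -0.01, 1.0, 1]

```text
t: 16.0
ee_pos: [493.3, -214.9, 176.1]
orientation: [3.137, -0.162, 0.002]
ft_force: [-0.2, 0.3, 0.2]
width: 87.7
grasp_force: 0.0
```

>>> arm_command:
  rows: [0, 0, 0, 0, 0, 0.3, 1, 0, 0, 0, 0, 0, 0.6, 1, 0, 0, 0, 0, 0, 0.8, 1]

```text
t: 16.3
ee_pos: [492.6, -214.4, 111.1]
orientation: [-3.137, 0.162, 0.002]
ft_force: [-0.0, -0.9, 0.3]
width: 87.8
grasp_force: 0.0
```

>>> arm_command:
  rows: [0, 0, 0, 0, 0, 0.2, 1, 0, 0, 0, 0, 0, 0.4, 1, 0, 0, 0, 0, 0, 0.55, 1, 0, 0, 0, 0, 0, 0.6, 1, 0, 0, 0, 0, 0, 0.6, 1]

```text
t: 16.8
ee_pos: [493.0, -215.2, 64.2]
orientation: [-3.137, 0.166, 0.001]
ft_force: [0.0, -0.3, 0.5]
width: 87.5
grasp_force: 0.0
```

```bash
python3 - <<'E'
from h import *
delta([494,-217.6,65],-96)
im,d,P=snap("scene")
cv2.imwrite("pics/s5.png",cv2.resize(im[120:270,170:320,::-1],None,fx=4,fy=4))
E
```

```text
t 16.8 pos [ 493.  -215.2   64.2] tool y deg -96.0 z [-0.001  0.    -1.   ] units [ 0.016  0.029 -0.01 ] q [-0.43  0.57  1.92  0.    0.66  1.24]
turn z units -0.00024978459298349913
```

View pics/s5.png

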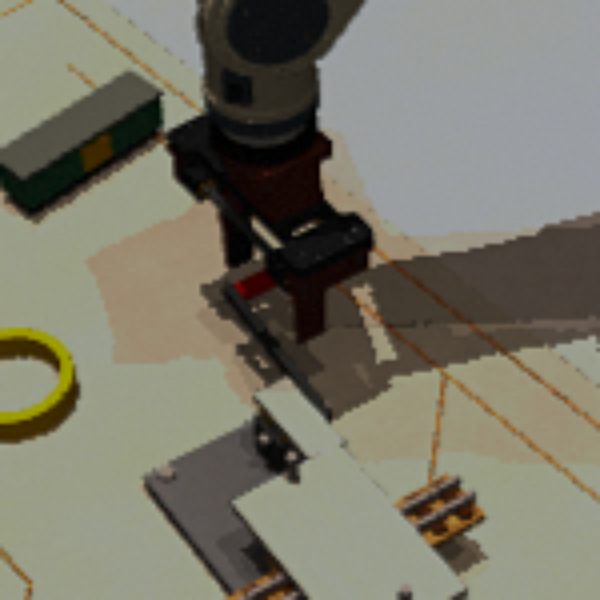

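The red grip, at about (255,285) in the crop, lies between the two fingers, and the lever arm is clear of them. Next I close.

>>> arm_command:
  rows: [0, 0, 0, 0, 0.03, 0, -1, 0, 0, 0, 0, 0.03, 0, -1, 0, 0, 0, 0, 0.03, 0, -1, 0, 0, 0, 0, 0.03, 0, -1, 0, 0, 0, 0, 0.03, 0, -1]

```text
t: 17.35
ee_pos: [493.0, -218.0, 64.6]
orientation: [3.137, -0.167, 0.0]
ft_force: [0.8, 0.4, -0.0]
width: 51.3
grasp_force: 0.0
```

>>> arm_command:
  rows: [0, 0, 0, 0, 0, 0, -1, 0, 0, 0, 0, 0, 0, -1, 0, 0, 0, 0, 0, 0, -1, 0, 0, 0, 0, 0, 0, -1, 0, 0, 0, 0, 0, 0, -1]

```text
t: 17.85
ee_pos: [492.8, -219.3, 64.6]
orientation: [3.135, -0.166, 0.0]
ft_force: [-2.6, -7.4, 0.3]
width: 15.5
grasp_force: 30.0
```

>>> arm_command:
  rows: [0, 0, 0, 0, 0, 0, -1, 0, 0, 0, 0, 0, 0, -1, 0, 0, 0, 0, 0, 0, -1]

```text
t: 18.15
ee_pos: [492.8, -219.2, 64.6]
orientation: [3.136, -0.167, 0.0]
ft_force: [-3.1, -8.0, -0.6]
width: 15.3
grasp_force: 30.0
```

>>> arm_command:
  rows: [0, 0, 0, 0, 0.02, 0, -1, 0, 0, 0, 0, 0.02, 0, -1, 0, 0, 0, 0, 0.02, 0, -1]

```text
t: 18.45
ee_pos: [492.8, -219.5, 64.4]
orientation: [-3.137, 0.167, -0.0]
ft_force: [0.6, -0.1, -0.5]
width: 15.1
grasp_force: 30.0
```

```bash
python3 - <<'E'
from h import *
delta([493,-219.5,65],-96)
print(ctrl.get_obs()["ft_force"])
th=.15+np.arange(0,1.71,.1);p=np.stack([120*np.cos(th),-120*np.sin(th)],1)/80
for s in range(0,17,5): print((p[s+1:s+6]-p[s]).round(3).tolist())
E
```

```text
t 18.45 pos [ 492.8 -219.5   64.4] tool y deg -96.1 z [ 0.  0. -1.] units [ 0.003 -0.    -0.007] q [-0.44  0.57  1.91  0.    0.66  1.24]
turn z units -0.0006181753645484554
[ 0.62027859 -0.11925335 -0.4802601 ]
[[-0.03, -0.147], [-0.074, -0.29], [-0.132, -0.428], [-0.204, -0.56], [-0.289, -0.684]]
[[-0.097, -0.115], [-0.204, -0.219], [-0.322, -0.312], [-0.448, -0.393], [-0.581, -0.461]]
[[-0.14, -0.054], [-0.284, -0.094], [-0.432, -0.12], [-0.582, -0.131], [-0.731, -0.126]]
[[-0.149, 0.019], [-0.295, 0.053]]
```

>>> arm_command:
  rows: [0, 0, 0, 0, -0.03, -0.147, -1, 0, 0, 0, 0, -0.074, -0.29, -1, 0, 0, 0, 0, -0.132, -0.428, -1, 0, 0, 0, 0, -0.204, -0.56, -1, 0, 0, 0, 0, -0.289, -0.684, -1]

```text
t: 18.95
ee_pos: [495.5, -195.9, 120.3]
orientation: [3.137, -0.167, 0.001]
ft_force: [5.0, 4.1, -7.6]
width: 15.0
grasp_force: 30.0
```

>>> arm_command:
  rows: [0, 0, 0, 0, 0, 0, -1, 0, 0, 0, 0, 0, 0, -1]

```text
t: 19.15
ee_pos: [495.5, -196.2, 119.8]
orientation: [3.137, -0.166, 0.001]
ft_force: [3.8, 1.3, -5.1]
width: 15.2
grasp_force: 30.0
```

>>> arm_command:
  rows: [0, 0, 0, 0, -0.097, -0.115, -1, 0, 0, 0, 0, -0.204, -0.219, -1, 0, 0, 0, 0, -0.322, -0.312, -1, 0, 0, 0, 0, -0.448, -0.393, -1, 0, 0, 0, 0, -0.581, -0.461, -1]

```text
t: 19.65
ee_pos: [500.9, -150.1, 156.5]
orientation: [3.136, -0.167, 0.003]
ft_force: [7.5, -0.9, -13.0]
width: 14.8
grasp_force: 30.0
```

>>> arm_command:
  rows: [0, 0, 0, 0, 0, 0, -1, 0, 0, 0, 0, 0, 0, -1]

```text
t: 19.85
ee_pos: [500.8, -150.2, 156.4]
orientation: [3.136, -0.166, 0.002]
ft_force: [6.7, -1.2, -9.5]
width: 15.2
grasp_force: 30.0
```

>>> arm_command:
  rows: [0, 0, 0, 0.005, -0.14, -0.046, -1, 0, 0, 0, 0.008, -0.284, -0.086, -1, 0, 0, 0, 0.01, -0.432, -0.11, -1, 0, 0, 0, 0.012, -0.582, -0.121, -1, 0, 0, 0, 0.014, -0.731, -0.116, -1]

```text
t: 20.35
ee_pos: [507.7, -92.8, 166.3]
orientation: [3.135, -0.167, 0.001]
ft_force: [1.1, -5.5, -0.9]
width: 15.3
grasp_force: 30.0
```

>>> arm_command:
  rows: [0, 0, 0, 0, 0, 0, -1, 0, 0, 0, 0, 0, 0, -1]

```text
t: 20.55
ee_pos: [507.7, -92.8, 166.2]
orientation: [3.136, -0.166, 0.001]
ft_force: [-0.5, -2.9, 5.2]
width: 15.9
grasp_force: 30.0
```

>>> arm_command:
  rows: [0, 0, 0, 0, -0.075, 0.003, -1, 0, 0, 0, 0.001, -0.149, 0.014, -1, 0, 0, 0, 0.001, -0.222, 0.03, -1, 0, 0, 0, 0.002, -0.298, 0.049, -1, 0, 0, 0, 0.002, -0.298, 0.049, -1]

```text
t: 21.05
ee_pos: [510.5, -68.6, 161.8]
orientation: [3.137, -0.167, 0.001]
ft_force: [1.3, -3.7, 5.3]
width: 15.5
grasp_force: 30.0
```

>>> arm_command:
  rows: [0, 0, 0, 0, 0, 0, -1, 0, 0, 0, 0, 0, 0, -1, 0, 0, 0, 0, 0, 0, -1]

```text
t: 21.35
ee_pos: [510.5, -69.1, 161.9]
orientation: [3.137, -0.168, 0.001]
ft_force: [0.4, -4.9, 5.7]
width: 15.1
grasp_force: 30.0
```

```bash
python3 - <<'E'
from h import *
o=ctrl.get_obs();print(o["ee_pos"],o["ft_force"],o["width"],o["grasp_force"])
# circle through measured TCP poses, projected on the clamp y (yaw -6) and z
pts=np.array([[492.8,-219.5,64.4],[495.5,-196.2,119.8],[500.8,-150.2,156.4],[507.7,-92.8,166.2],o["ee_pos"]])
yd=np.array([.1045,.9945]);s=pts[:,:2]@yd;z=pts[:,2]
for lab,(A,b) in {"free r":(np.c_[2*s,2*z,np.ones(5)],s*s+z*z)}.items():
    c=np.linalg.lstsq(A,b,rcond=None)[0];r=np.sqrt(c[2]+c[0]**2+c[1]**2);print(lab,c[:2],r,"th",np.arctan2(z-c[1],-(s-c[0])))
from scipy.optimize import least_squares
f=least_squares(lambda c:np.hypot(s-c[0],z-c[1])-120,[-48,47]).x;print("r120",f,"q",np.arctan2(z-f[1],-(s-f[0]))-.15)
im,d,P=snap("scene")
cv2.imwrite("pics/s6.png",cv2.resize(im[150:380,190:420,::-1],None,fx=2.6,fy=2.6))
P0=np.load("scene0.npz")["P"];a=P[250:285,255:285];b=P0[250:285,255:285]
m=(abs(b[...,2]-73)<3);zz=a[...,2][m];print("plate z before",np.median(b[...,2][m]),"now",np.median(zz[abs(zz-80)<12]))
E
```

```text
[510.45126514 -69.06326905 161.9423678 ] [ 0.41159136 -4.85029286  5.73626491] 15.126439814619285 30.0179323554039
free r [-48.53960111  47.12053866] 119.49860882342838 th [0.14509286 0.65407126 1.15309136 1.64877605 1.85225026]
r120 [-48.22484896  46.60799119] q [-1.05673912e-03  5.05864849e-01  1.00242748e+00  1.49582662e+00
  1.69854204e+00]
plate z before 72.79143914285991 now 84.56799913681287
```

View pics/s6.png

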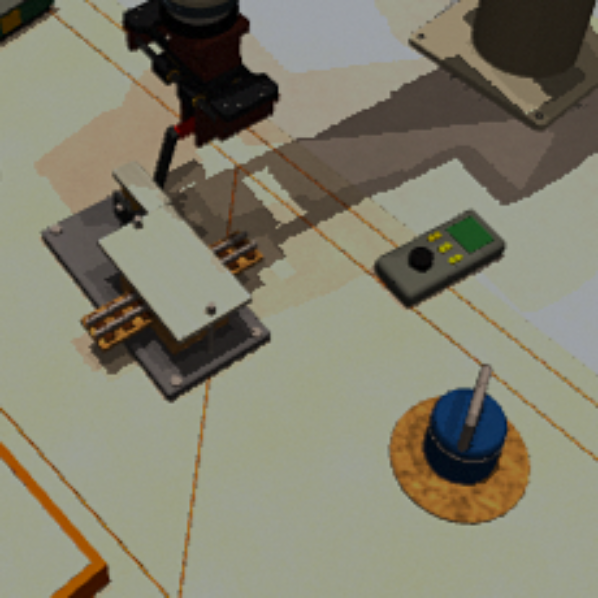

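The lever is just past upright, at about (168,150) in the crop, with the red grip held by the fingers. Its turn works out at q ≈ 1.70. The plate has risen by 11.8 mm, and the canister stands on the mat at (465,435). I hand in now.

```bash
python3 -c "
from workcell import ctrl
print(ctrl.close_job())"
```

```text
the job is handed in; nothing more can be done
None
```

The job is handed in: the canister stands upright on the cork mat, and the gripper is holding the cam lever by its red grip at about 1.70 rad, with the plate measured 11.8 mm up (12.0 mm is the highest).

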